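# Nudge a round standard home in a three-point nest

### The arm

A 6-joint arm with a two-finger parallel gripper is mounted at the origin on a cart in front of the work surface, level with it; the furniture and walls round the work are solid. World frame = base frame: x ahead of the robot, y to its left, z up, the work surface at z = 0. Lengths are in m, angles in degrees, forces in N, time in s.
With the tool pointing down it reaches from about 0.275 to 0.75 m from the base axis. Payload 10.2 kg.
Tool frame: the origin (TCP) lies midway between the tips of the shut fingers; the grasp point (between the pads) lies 19 mm behind it; z points along the fingers, y is the line along which they close (so a half turn about z gives the same grasp; the last joint's range is limited). The gripper opens to 85 mm and grips with 20 to 120 N. Pads are 22 mm wide; open, the fingers measure 114 mm over their backs; the gripper's body (76 mm by 85 mm) begins 54 mm behind the grasp point. The pads swing forward as they close: fully open they stand 13 mm farther back than shut.
Start: joints at [-87.17, 17.928, 85.812, -0, 76.261, -12.8], TCP at [0.141, -0.506, 0.231] pointing down, gripper open.
Joint ranges: [-168.41, 168.41], [-55.51, 124.54], [10.69, 146.95], [-70.63, 250.63], [1, 178], [-165.06, 165.06]. Speed limits (degrees/s): [136.94, 136.94, 172.46, 180, 180, 180].

### API

Orientations are given as a 3x3 rotation matrix whose columns are the frame's x, y, z axes.
In Python, from workcell import ctrl gives the robot as it stands.
- The arm moves only by the shell command python3 -m inch 'ROWS' [FORCE]. ROWS is JSON, one flat list of numbers, 7 for each row, row after row: the turn, a rotation vector about the tool's x, y, z in degrees, then the shift along the tool's x, y, z in mm, then the finger opening in mm, from 0 to 85.4. A call has exactly 5 rows; each row is the pose to reach, as a shift and turn from the pose commanded when the call began, along the tool's axes at that moment; what a row does not reach only later rows make up. A row lasts 1/8 s, in which the tool goes at most 62.5 mm and 10.7 degrees, less where a joint would pass 70% of its speed; a pose out of reach is approached as far as the arm can. A call with a gripper value outside its range is refused whole. The fingers move at their own pace and stop on an object; FORCE is the grip in N (left out, the last holds). Time passes only in rows, so rows that repeat a pose let the fingers close, or fill a call up. It gives the time, the measured TCP pose, the force, the opening and the grip force at its end, in the units of the state.
- ctrl.state(): the state, without advancing time (a new reading comes with each control period).
- ctrl.get_image(name): name is "scene" or "side" or "wrist"; returns the picture (384x512x3 uint8, red, green, blue); there is no depth.
- ctrl.calibration(name): a dict with "mtx" (3x3 intrinsics, pixels), "k1" (the pictures are not rectified: a ray, as slopes to the right and down, at radius r is drawn at 1 + k1 r^2 times it, then the intrinsics apply), "view" (4x4, takes a point from world to camera coordinates); the wrist camera has in their place "tool_from_camera" (4x4, takes a point from camera to tool coordinates, whose origin is the TCP and whose axes are the flange's). Camera axes: x right, y down, z forward; pixel columns grow to the right and rows downward; lengths in m; the calibration is good to about 2 mm. A picture is of the moment at which its call begins: read the wrist's pose just before it. calibration takes no time and is no camera call.
- ctrl.hand_in(): hands the job in; it is judged then, once.
The state is a dict: "time_s": time; "joint_pos": joint angles; "dq": joint speeds; "tau": joint torques, N m; "tcp_pos": TCP position; "tcp_rot": TCP orientation; "contact_force": force on the tool from outside, world axes, zero at the start; "moment": the same for the moment, N m; "gripper_width": finger opening in m; "finger_force": force on a finger pad.
Only numpy, scipy, OpenCV 4.12 (cv2) and the standard library are available. Lean on these libraries where they do the work, as an engineer would, in place of code of your own. Each camera call takes 0.05 s, during which the arm holds its last target. There are 200 camera calls.

### The job

Take the tall silver standard out of the grey tray, stand it upright on the bare loading end of the three-point nest (between the two blue marks) and let go of it. Then nudge it along, past the spring pad, until it bears on the end dowel: press it there firmly enough to feel the dowel for a moment, but gently, never hard, and draw back so that it stays upright touching rail, spring pad and dowel. Do not disturb the other standards, the loupe or the vial.

Things in the scene. Friction and masses are not known exactly. Their poses are not given: they have to be found in the camera images.
- tall_standard: the round part: plain silver-white aluminium cylinder, 36 mm diameter, 34 mm tall, about 0.1 kg, standing in the tray (the tallest, narrowest of the three standards there). Origin at the centre of its underside, z up.
- grey_standard: bystander: brownish-grey cylinder with dark spots on top, 38 mm diameter, 28 mm tall, in the tray. Origin at the centre of its underside.
- copper_standard: bystander: copper-coloured cylinder, 45 mm diameter, 20 mm tall, in the tray. Origin at the centre of its underside.
- loupe: bystander: black loupe, 36 mm diameter, 47 mm tall, standing on the worktop beyond the nest. Origin at the centre of its underside.
- vial: bystander: white vial with a blue screw cap, 24 mm diameter, 48 mm tall, standing on the worktop beyond the nest. Origin at the centre of its underside.
- tray: fixed shallow grey tray, 150 x 240 mm (its own x, y), floor 3 mm thick, rim 3 mm thick and 18 mm high. Origin at the centre of its underside; its y axis is the long one. The three standards stand on its floor along its long middle line, 75 mm apart, in any order.
- nest: fixed three-point nest: grey plate 150 x 96 x 8 mm (its x, y, z). Origin at the centre of its underside, on the worktop. Its +x runs away from the robot, from the bare loading end (x = -75 to -5 mm) to the end dowel: the way to push. Rail (+y), spring pad (-y) and housing behind the pad (to y = -46 mm) start at x = -4 mm and stand up to 20 mm above the worktop.
- rail_face (a point): middle of the flat face of the fixed steel rail, at x = +29, y = +18 mm in the nest, 14 mm above the worktop; axes as the nest's. The face runs from x = +3 to +55 mm; a round nose of 7 mm radius leads in at its near end.
- pad_face (a point): middle of the brass spring pad's face when free: nest x = +30, y = -16 mm, 14 mm above the worktop (does not move with the pad). Pad from x = +7 to +49 mm, flat from +19 mm, near end rounded 12 mm. It gives up to 6 mm towards -y: about 1.5 N at first, 2.5 N with the standard in. The standard meets a bump at the round end, then rubs on with a drag of 3 to 9 N.
- dowel_middle (a point): middle setting of the end dowel's near side: nest x = +48, y = 0, 28 mm above the worktop. The dowel is rigid, vertical, 12 mm diameter, its top 40 mm above the worktop, on a clamped block 36 mm wide and 17 mm high. It was set by hand up to 8 mm nearer or farther along x than this point, which is not measured: find it by feel. 4 to 8 N held half a second seats the part; over 15 N is too hard.
- load_spot (a point): point on the plate's top between the two blue marks, on the nest's middle line at x = -45 mm, 8 mm above the worktop: stand the standard's underside here. Axes as the nest's.
There are look-alikes about, which are no part of the job. What is shaped like the tall_standard but orange or yellow is not meant.

How it is judged:
By the outcome, as a careful person would: the job done as asked, in the order asked, and still so for the second after the job is handed in, with the robot touching nothing.
It also fails if it takes over 72 s, if anything falls off the work surface, if the arm or the gripper's body presses on something with over 40 N, if the wrist force passes 120 N, or if a joint passes its speed limit or range.

## Working session

There is one attempt and no reset: what is moved stays moved. The work goes in short steps, Python scripts to look and compute and a shell command to move; the robot and the scene stay as the last step left them, time stands still between calls to the robot, and variables do not carry over. Pictures are saved under pics/ and viewed, at most 10 in all, crops included, and the job is handed in when it is done.

```bash
mkdir -p pics
cat > h.py <<'E'
import numpy as np, cv2
from workcell import ctrl
def grab(n,f):
    s=ctrl.state(); im=ctrl.get_image(n); cv2.imwrite('pics/'+f,im[:,:,::-1]); return s,im
def cam(n,s=None):
    c=ctrl.calibration(n); K=np.array(c['mtx']);k=c['k1']
    if 'view' in c: T=np.linalg.inv(np.array(c['view']))
    else:
        W=np.eye(4);W[:3,:3]=s['tcp_rot'];W[:3,3]=s['tcp_pos'];T=W@np.array(c['tool_from_camera'])
    return K,k,T
def ray(C,px):
    K,k,T=C; d=np.array([k,0,0,0,0.]); p=cv2.undistortPoints(np.array([[px]],float),K,d)[0,0]
    return T[:3,3],T[:3,:3]@np.array([p[0],p[1],1])
def onz(C,px,z):
    o,d=ray(C,px); return o+d*(z-o[2])/d[2]
def proj(C,P):
    K,k,T=C; V=np.linalg.inv(T); q=V[:3,:3]@np.array(P)+V[:3,3]; x=q[:2]/q[2]; x=x*(1+k*(x@x)); return K[:2,:2]@x+K[:2,2]
E
python3 - <<'E'
from h import *
s,a=grab('scene','s1.png'); _,b=grab('side','d1.png'); s2,w=grab('wrist','w1.png')
cv2.imwrite('pics/sd1.png',cv2.resize(np.hstack([a,b])[:,:,::-1],(800,300)))
print(s['tcp_pos'],np.round(s['tcp_rot'],3),s['gripper_width'],s['contact_force'],s['time_s'])
E
```

```text
[ 0.14140848 -0.50532528  0.2307142 ] [[ 0.963  0.269 -0.   ]
 [ 0.269 -0.963  0.001]
 [ 0.    -0.001 -1.   ]] 0.085358245521983 [-0.6610523   0.24695752  0.15287807] 0.0
```

View pics/s1.png

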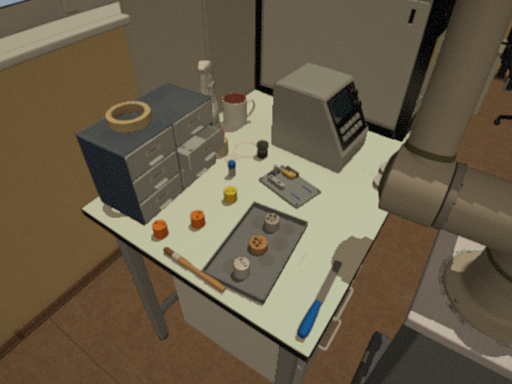

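View pics/d1.png

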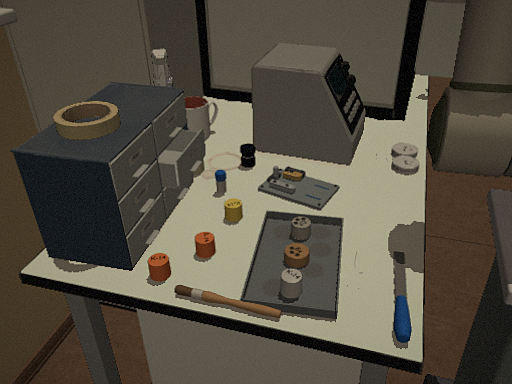

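Could be taken for it (scene pixels): white cylinder (241,267), spotted grey (272,221), copper (258,244), yellow (231,194), orange (198,219) and (160,229). In the side view there are also two silver discs on the table at (404,157). By the description I choose (241,267), which is side (291,283), and check it in a crop. The nest is at scene (290,185).

Run:
```python
from h import *
a=cv2.imread('pics/s1.png');b=cv2.imread('pics/d1.png')
c1=cv2.resize(a[200:290,205:315],(396,324),interpolation=2); c2=cv2.resize(b[210:310,240:350],(396,360),interpolation=2)[:324]
n1=cv2.resize(a[155:215,250:330],(396,276),interpolation=2); n2=cv2.resize(b[155:215,250:345],(396,276),interpolation=2)
cv2.imwrite('pics/c1.png',np.vstack([np.hstack([c1,c2]),np.hstack([n1,n2])]))
```

```text
(no output)
```

View pics/c1.png

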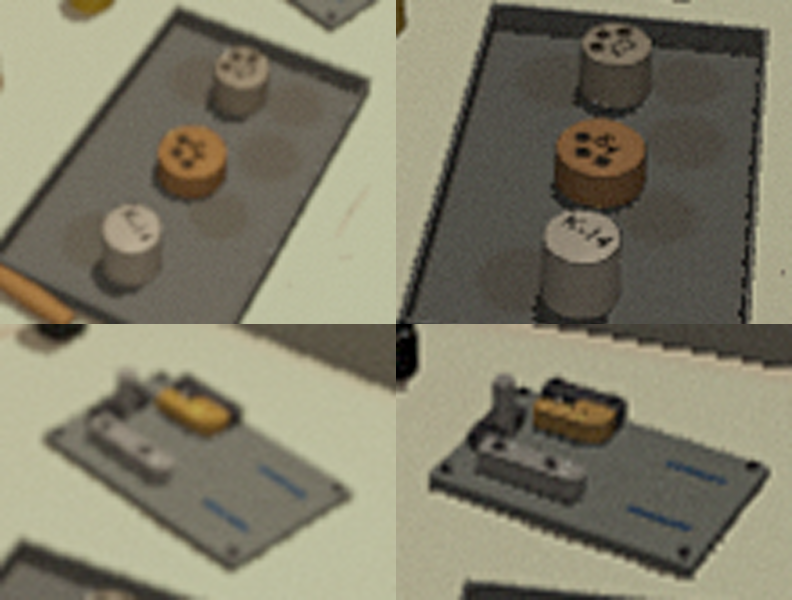

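The crops confirm it: the white lettered part is the tallest, with its top at scene (241.4,263.6) and side (291.4,275.6). They also show the nest plate corners and the blue marks. Next I locate these.

Run:
```python
from h import *
S=cam('scene');D=cam('side')
f=lambda n,a,b,z: print(n,np.round(onz(S,a,z)[:2],4),np.round(onz(D,b,z)[:2],4))
f('std',(241.4,263.6),(291.4,275.6),.037)
f('copper',(258,241),(296,250),.023)
f('A',(320.7,191.7),(339.3,187.2),.008)
f('B',(296.9,208.5),(320.1,209.8),.008)
f('C',(259.1,179.6),(258.2,188.5),.008)
f('m1',(307,189.3),(322,189.5),.008)
f('m2',(295.5,196.3),(314,201),.008)
s=ctrl.state();print(s['joint_pos'],np.round(ctrl.calibration('wrist')['tool_from_camera'],3))
```

```text
std [0.481  0.2609] [0.4847 0.2596]
copper [0.4921 0.1815] [0.4951 0.1809]
A [ 0.4537 -0.0641] [ 0.4563 -0.0631]
B [0.4757 0.0275] [0.4802 0.0301]
C [ 0.6167 -0.0108] [ 0.6224 -0.0117]
m1 [ 0.4885 -0.0515] [ 0.4902 -0.0443]
m2 [ 0.5007 -0.0098] [0.4981 0.0028]
[-8.71702735e+01  1.79532605e+01  8.58430872e+01 -9.49656196e-04
  7.62622789e+01 -1.27996901e+01] [[ 0.    -0.947 -0.322  0.083]
 [ 1.    -0.     0.001 -0.   ]
 [-0.001 -0.322  0.947 -0.142]
 [ 0.     0.     0.     1.   ]]
```

View pics/w1.png

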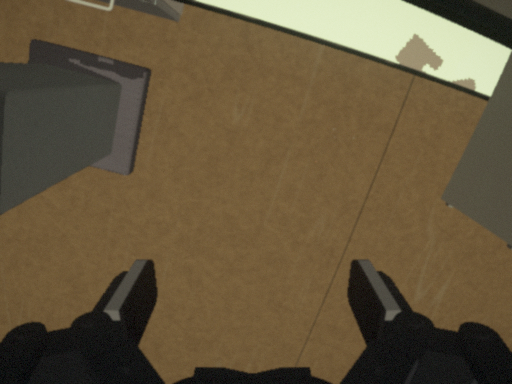

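The wrist view shows the floor and the open fingers. The standard is at about (0.483, 0.260), the tray yaw about 8° and the nest yaw about -15°. I'm moving over the tray.

```bash
python3 -m inch '[0,0,0,38,-46,0,85, 0,0,0,76,-92,0,85, 0,0,0,114,-138,0,85, 0,0,0,152,-184,0,85, 0,0,0,192,-231,0,85]' 40
python3 -m inch '[0,0,-10,38,-46,0,70, 0,0,-20,76,-92,0,70, 0,0,-30,114,-138,0,70, 0,0,-40,152,-184,0,70, 0,0,-50,192,-231,0,70]' 40
python3 - <<'E'
from h import *
s=ctrl.state();R=np.array(s['tcp_rot']);print(s['time_s'],s['tcp_pos'],R.T@(np.array([.483,.26,.2])-s['tcp_pos'])*1e3,np.degrees(np.arctan2(R[1,0],R[0,0])))
E
```

```text
time_s: 0.78
tcp_pos: [0.2644, -0.2296, 0.2313]
tcp_rot: [[0.963, 0.269, 0.0], [0.269, -0.963, -0.0], [0.0, 0.0, -1.0]]
contact_force: [0.1, 0.3, -0.3]
gripper_width: 0.085
finger_force: 0.0
time_s: 1.4
tcp_pos: [0.3872, 0.0448, 0.2314]
tcp_rot: [[0.407, 0.913, 0.001], [0.913, -0.407, -0.0], [0.0, 0.001, -1.0]]
contact_force: [2.2, -1.5, 0.9]
gripper_width: 0.0701
finger_force: 0.0
1.4 [0.38718756 0.04481572 0.23144141] [ 2.35550741e+02 -1.78255273e-01  3.14432100e+01] 65.96116486084213
```

```bash
python3 -m inch '[0,0,-10,55,0,5,70, 0,0,-20,110,0,15,70, 0,0,-30,165,0,25,70, 0,0,-32,215,0,31,70, 0,0,-32,235,0,31,70]' 
python3 -m inch '[0,0,0,0,0,0,70, 0,0,0,0,0,0,70, 0,0,0,0,0,0,70, 0,0,0,0,0,0,70, 0,0,0,0,0,0,70]' >/dev/null
python3 - <<'E'
from h import *
s,w=grab('wrist','w2.png');C=cam('wrist',s);print(s['time_s'],s['tcp_pos'],proj(C,(.483,.26,.037)),proj(C,s['tcp_pos']))
E
```

```text
time_s: 2.02
tcp_pos: [0.4838, 0.259, 0.1991]
tcp_rot: [[-0.135, 0.991, -0.002], [0.991, 0.135, -0.0], [-0.0, -0.002, -1.0]]
contact_force: [-0.9, -0.8, 0.1]
gripper_width: 0.0699
finger_force: 0.0
2.65 [0.4837187  0.25658352 0.20046055] [251.42556586 168.28423086] [251.76384922 262.35562755]
```

View pics/w2.png

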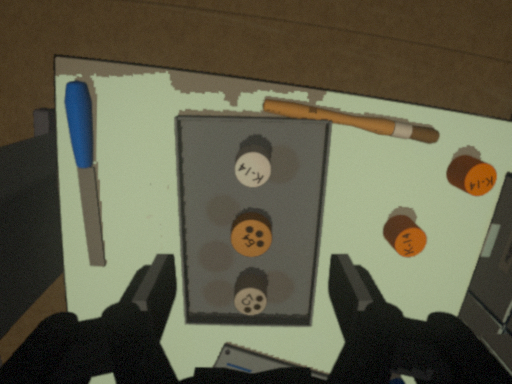

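The wrist view shows the white standard K-14 at about (253,170), aligned with the tray, between clear finger lanes. I'll refine it.

Run:
```python
from h import *
s=ctrl.state();C=cam('wrist',s);w=cv2.imread('pics/w2.png');g=w.min(2)
m=((g>135)*255).astype('uint8');m[:,:200]=0;m[:,300:]=0;m[:130]=0;m[205:]=0
m=cv2.morphologyEx(m,cv2.MORPH_CLOSE,np.ones((9,9)))
c=max(cv2.findContours(m,0,1)[0],key=cv2.contourArea);e=cv2.fitEllipse(cv2.convexHull(c));print(e)
P=onz(C,e[0],.037);R=np.array(s['tcp_rot']);print(P,R.T@(P-s['tcp_pos'])*1e3)
print('tray edges',[onz(C,p,.018)[:2] for p in [(178,117),(187,325),(330,122),(311,325)]])
```

```text
((246.1187744140625, 167.78543090820312), (18.444622039794922, 26.382558822631836), 23.441953659057617)
[0.47808926 0.25989739 0.037     ] [  3.96384968  -5.19256753 163.41936173]
tray edges [array([0.40857872, 0.29549317]), array([0.43347889, 0.05699135]), array([0.55130967, 0.3098934 ]), array([0.5782628 , 0.07635484])]
```

```bash
python3 -m inch '[0,0,0,1.5,1,45,62, 0,0,0,1.5,1,90,62, 0,0,0,1.5,1,130,62, 0,0,0,1.5,1,165,62, 0,0,0,1.5,1,191,62]' 
python3 -m inch '[0,0,0,0,0,0,62, 0,0,0,0,0,0,20, 0,0,0,0,0,0,20, 0,0,0,0,0,0,20, 0,0,0,0,0,0,20]' 40
python3 -m inch '[0,0,0,0,0,0,20, 0,0,0,0,0,0,20, 0,0,0,0,0,0,20, 0,0,0,0,0,0,20, 0,0,0,0,0,0,20]' 40
```

```text
time_s: 3.32
tcp_pos: [0.4841, 0.2583, 0.0078]
tcp_rot: [[-0.133, 0.991, -0.001], [0.991, 0.133, -0.0], [-0.0, -0.001, -1.0]]
contact_force: [0.3, -0.0, 0.8]
gripper_width: 0.062
finger_force: 0.0
time_s: 3.95
tcp_pos: [0.4853, 0.2587, 0.0108]
tcp_rot: [[-0.133, 0.991, 0.002], [0.991, 0.133, 0.001], [0.0, 0.003, -1.0]]
contact_force: [-0.8, 0.4, 5.9]
gripper_width: 0.0349
finger_force: 40.1
time_s: 4.58
tcp_pos: [0.4853, 0.2587, 0.0109]
tcp_rot: [[-0.133, 0.991, 0.002], [0.991, 0.133, 0.001], [0.0, 0.003, -1.0]]
contact_force: [-1.6, 0.2, 6.9]
gripper_width: 0.0348
finger_force: 40.1
```

```bash
python3 -m inch '[0,0,0,0,0,-10,20, 0,0,0,0,0,-35,20, 0,0,0,0,0,-70,20, 0,0,0,0,0,-110,20, 0,0,0,0,0,-140,20]' 
python3 -m inch '[0,0,-10,-35,-3,0,20, 0,0,-20,-95,-9,0,20, 0,0,-30,-155,-15,0,20, 0,0,-40,-215,-21,0,20, 0,0,-50,-265,-27,0,20]' >/dev/null
python3 -m inch '[0,0,-8,0,0,0,20, 0,0,-17,0,0,0,20, 0,0,-17,0,0,0,20, 0,0,-17,0,0,0,20, 0,0,-17,0,0,0,20]'
python3 - <<'E'
from h import *
s,w=grab('wrist','w3.png');C=cam('wrist',s);print(s['time_s'],s['tcp_pos'],np.round(s['tcp_rot'],3),[proj(C,p).round() for p in [(.494,-.026,.008),(.455,-.063,.008),(.478,.029,.008)]])
E
```

```text
time_s: 5.2
tcp_pos: [0.4847, 0.2585, 0.1518]
tcp_rot: [[-0.133, 0.991, 0.002], [0.991, 0.133, 0.001], [0.0, 0.002, -1.0]]
contact_force: [-0.5, -0.2, -1.5]
gripper_width: 0.0346
finger_force: 40.0
time_s: 6.45
tcp_pos: [0.4933, 0.0023, 0.1494]
tcp_rot: [[-0.951, 0.308, 0.0], [0.308, 0.951, -0.0], [-0.0, 0.0, -1.0]]
contact_force: [-0.3, 0.4, -1.4]
gripper_width: 0.0345
finger_force: 40.2
6.45 [0.49326951 0.0023497  0.14944108] [[-0.951  0.308  0.   ]
 [ 0.308  0.951 -0.   ]
 [-0.     0.    -1.   ]] [array([222., 189.]), array([166., 160.]), array([277., 153.])]
```

View pics/w3.png

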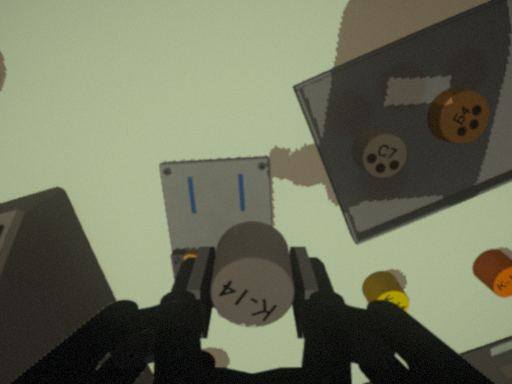

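The wrist view shows the held standard at (252,270), the nest's near corners at (162,163) and (269,158), and the blue marks at (192,195) and (241,192). I'll measure the blue marks and corners.

```bash
cat > nest.py <<'E'
from h import *
def marks(f,s):
    C=cam('wrist',s);w=cv2.imread(f).astype(int);m=((w[:,:,0]-w[:,:,2]>40)*255).astype('uint8')
    n,l,st,ce=cv2.connectedComponentsWithStats(m)
    for i in range(1,n):
        if 60<st[i,4]<900:
            ys,xs=np.where(l==i);v=cv2.fitLine(np.c_[xs,ys].astype(np.float32),2,0,.01,.01).ravel()
            a,b=[onz(C,ce[i]+k*v[:2]*12,.008) for k in(-1,1)];d=b-a
            print(ce[i].round(1),st[i,4],onz(C,ce[i],.008)[:2].round(4),'dir',np.degrees(np.arctan2(d[1],d[0])).round(1))
E
python3 - <<'E'
from nest import *
s=ctrl.state();marks('pics/w3.png',s);C=cam('wrist',s)
for p in [(162,163),(270,157.5)]:print(onz(C,p,.008)[:2].round(4))
E
```

```text
[241.1 192.3] 91 [ 0.5023 -0.0107] dir -14.6
[191.4 194.7] 87 [ 0.4909 -0.0531] dir -14.9
[ 0.4562 -0.0669]
[0.4802 0.0225]
```

```bash
python3 -m inch '[0,0,-3,-7,-15,0,20, 0,0,-3,-13,-30,25,20, 0,0,-3,-13,-30,60,20, 0,0,-3,-13,-30,95,20, 0,0,-3,-13,-30,114,20]' >/dev/null
python3 -m inch '[0,0,0,0,0,6,20, 0,0,0,0,0,12,20, 0,0,0,0,0,14,20, 0,0,0,0,0,16,20, 0,0,0,0,0,16,20]'
```

```text
time_s: 7.75
tcp_pos: [0.4966, -0.0304, 0.0195]
tcp_rot: [[-0.966, 0.257, 0.0], [0.257, 0.966, -0.0], [-0.0, 0.0, -1.0]]
contact_force: [0.2, 0.4, -1.6]
gripper_width: 0.035
finger_force: 40.2
```

```bash
python3 -m inch '[0,0,0,0,0,1,20, 0,0,0,0,0,2,20, 0,0,0,0,0,2.5,20, 0,0,0,0,0,3,20, 0,0,0,0,0,3,20]' | grep -E 'pos|force'
python3 -m inch '[0,0,0,0,0,0.3,20, 0,0,0,0,0,0.6,20, 0,0,0,0,0,0.6,20, 0,0,0,0,0,0.6,20, 0,0,0,0,0,0.6,20]'| grep -E 'pos|force'
```

```text
tcp_pos: [0.4964, -0.0304, 0.0163]
contact_force: [-0.5, 0.8, -1.2]
finger_force: 40.2
tcp_pos: [0.4965, -0.0304, 0.0159]
contact_force: [-1.8, 0.4, 4.6]
finger_force: 40.6
```

Contact is felt (4.6 N). Now I open and retreat, then look.

```bash
python3 -m inch '[0,0,0,0,0,0,40, 0,0,0,0,0,0,60, 0,0,0,0,0,0,60, 0,0,0,0,0,0,60, 0,0,0,0,0,-3,60]' | grep -E 'pos|force|width'
python3 -m inch '[0,0,0,0,0,-15,60, 0,0,0,0,0,-40,60, 0,0,0,20,0,-70,60, 0,0,0,50,0,-100,40, 0,0,0,70,0,-110,0]'| grep -E 'pos|force'
python3 -m inch '[0,0,0,0,0,0,0, 0,0,0,0,0,0,0, 0,0,0,0,0,0,0, 0,0,0,0,0,0,0, 0,0,0,0,0,0,0]'| grep -E 'time|pos|force|width'
python3 - <<'E'
from nest import *
s,w=grab('wrist','w4.png');marks('pics/w4.png',s);C=cam('wrist',s);print([proj(C,p).round() for p in [(.4965,-.0305,.042)]])
E
```

```text
tcp_pos: [0.4963, -0.0303, 0.0186]
contact_force: [0.2, 0.5, -0.3]
gripper_width: 0.0599
finger_force: 0.0
tcp_pos: [0.4285, -0.0122, 0.1311]
contact_force: [1.4, 0.2, -0.5]
finger_force: 0.0
time_s: 10.88
tcp_pos: [0.4289, -0.0124, 0.1285]
contact_force: [-0.6, 0.3, 1.1]
gripper_width: -0.0001
finger_force: 0.0
[array([252., 284.])]
```

View pics/w4.png

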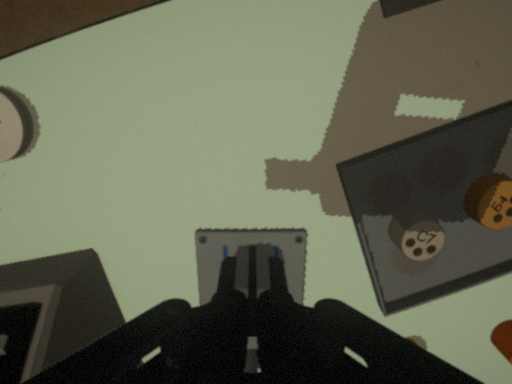

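The wrist view shows the closed fingers (tips about x 222–284, row 245) hiding the standard. I check the standard in the fixed views and work out the closed finger profile from the edges.

Run:
```python
from h import *
_,a=grab('scene','s5.png');_,b=grab('side','d5.png')
cv2.imwrite('pics/c5.png',np.hstack([cv2.resize(i[y:y+80,x:x+105],(400,305),interpolation=2) for i,x,y in((a,235,140),(b,235,140))])[:,:,::-1])
c=ctrl.calibration('wrist');T=np.array(c['tool_from_camera']);C=(np.array(c['mtx']),c['k1'],T)
w=cv2.imread('pics/w4.png').max(2)
for r in range(240,320,8):
    row=w[r];xs=[x for x in range(120,380) if row[x]<50]
    out=[]
    if not xs: continue
    for x in(xs[0],xs[-1]):
        o,d=ray(C,(x,r));p=o+d*(.011-o[0])/d[0] if abs(d[0])>1e-6 else o
        out.append((x,(p[1:]*1e3).round(1).tolist()))
    print(r,out)
S=cam('scene');D=cam('side')
print([proj(X,p).round(1) for X in(S,D) for p in((.4965,-.0305,.042),(.4965,-.0305,.008))])
```

```text
240 [(201, [-23.9, 1.4]), (300, [22.4, 1.5])]
248 [(248, [-1.8, -6.4]), (274, [9.8, -6.4])]
256 [(234, [-7.7, -13.6]), (371, [51.0, -14.1])]
264 [(222, [-12.3, -20.3]), (283, [12.6, -20.3])]
272 [(220, [-12.6, -26.4]), (376, [48.9, -26.9])]
280 [(219, [-12.5, -32.0]), (285, [12.4, -32.0])]
288 [(217, [-12.7, -37.2]), (375, [44.8, -37.7])]
296 [(213, [-13.7, -42.0]), (377, [43.9, -42.6])]
304 [(160, [-31.1, -46.8]), (344, [31.1, -46.8])]
312 [(145, [-35.0, -51.1]), (358, [34.6, -51.1])]
[array([301.9, 183. ]), array([300.7, 192.5]), array([318.7, 178.8]), array([317.8, 192.5])]
```

View pics/c5.png

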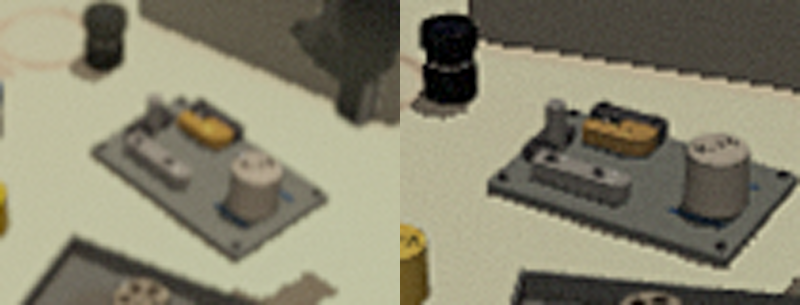

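The standard stands upright between the marks. The closed finger backs are straight (±12.6 mm) for 42 mm above the tips, so I push with a finger back. Turn 90° and go down behind the standard.

```bash
python3 -m inch '[0,0,10,-5,0,0,0, 0,0,20,-10,0,0,0, 0,0,30,-15,0,0,0, 0,0,40,-22,0,0,0, 0,0,50,-27,0,0,0]' >/dev/null
python3 -m inch '[0,0,10,0,0,0,0, 0,0,20,0,0,0,0, 0,0,30,0,0,0,0, 0,0,40,0,0,0,0, 0,0,40,0,0,0,0]' >/dev/null
python3 -m inch '[0,0,0,0,0,0,0, 0,0,0,0,0,0,0, 0,0,0,0,0,0,0, 0,0,0,0,0,0,0, 0,0,0,0,0,0,0]'
python3 - <<'E'
from h import *
s=ctrl.state();R=np.array(s['tcp_rot']);print(R.T@(np.array([.4553,-.0195,.0135])-s['tcp_pos'])*1e3,np.degrees(np.arctan2(R[1,1],R[0,1])))
E
```

```text
time_s: 12.9
tcp_pos: [0.4549, -0.0193, 0.1287]
tcp_rot: [[0.256, 0.967, -0.0], [0.967, -0.256, 0.0], [0.0, -0.0, -1.0]]
contact_force: [-0.3, 0.7, 0.5]
gripper_width: 0.0001
finger_force: 0.0
[-6.79935604e-02  4.50773001e-01  1.15186145e+02] -14.859747954080722
```

```bash
cat > f.sh <<'E'
grep -E 'time|pos|contact' | python3 -c "
import sys,ast
d={l.split(':')[0]:ast.literal_eval(l.split(':',1)[1].strip()) for l in sys.stdin}
p=d['tcp_pos'];f=d['contact_force'];c,s=.9665,-.2566
print(d['time_s'],'nest x of finger face %.1f y %.1f z %.1f'%(((p[0]-.4965)*c+(p[1]+.0305)*s)*1e3-45+12.6,(-(p[0]-.4965)*s+(p[1]+.0305)*c)*1e3,p[2]*1e3),'push %.1f side %.1f z %.1f'%(-(f[0]*c+f[1]*s),f[0]*s-f[1]*c,f[2]))"
E
python3 -m inch '[0,0,0,0,0,45,0, 0,0,0,0,0,85,0, 0,0,0,0,0,105,0, 0,0,0,0,0,115,0, 0,0,0,0,0,115,0]' | sh f.sh
python3 -m inch '[0,0,0,0,3,0,0, 0,0,0,0,6,0,0, 0,0,0,0,8,0,0, 0,0,0,0,10,0,0, 0,0,0,0,12,0,0]' | sh f.sh
python3 -m inch '[0,0,0,0,2,0,0, 0,0,0,0,4,0,0, 0,0,0,0,6,0,0, 0,0,0,0,8,0,0, 0,0,0,0,10,0,0]' | sh f.sh
```

```text
13.52 nest x of finger face -75.5 y 0.2 z 13.7 push -0.2 side -0.1 z 0.3
14.15 nest x of finger face -63.6 y 0.1 z 13.7 push 2.0 side -0.1 z 1.3
14.78 nest x of finger face -53.3 y 0.1 z 13.7 push 0.7 side -0.3 z 1.5
```

```bash
python3 -m inch '[0,0,0,0,3,0,0, 0,0,0,0,6,0,0, 0,0,0,0,9,0,0, 0,0,0,0,12,0,0, 0,0,0,0,15,0,0]' | sh f.sh
python3 -m inch '[0,0,0,0,3,0,0, 0,0,0,0,6,0,0, 0,0,0,0,9,0,0, 0,0,0,0,12,0,0, 0,0,0,0,15,0,0]' | sh f.sh
python3 -m inch '[0,0,0,0,1.5,0,0, 0,0,0,0,3,0,0, 0,0,0,0,4.5,0,0, 0,0,0,0,6,0,0, 0,0,0,0,8,0,0]' | sh f.sh
python3 - <<'E'
from h import *
a=ctrl.get_image('scene');b=ctrl.get_image('side')
cv2.imwrite('pics/c6.png',np.hstack([cv2.resize(i[y:y+80,x:x+105],(400,305),interpolation=2) for i,x,y in((a,235,140),(b,235,140))])[:,:,::-1])
E
```

```text
15.4 nest x of finger face -38.2 y 0.2 z 13.7 push 1.1 side -0.3 z 0.9
16.02 nest x of finger face -23.3 y 0.1 z 13.7 push 2.9 side 0.5 z 1.8
16.65 nest x of finger face -15.4 y 0.1 z 13.6 push 1.8 side 1.6 z 0.5
```

View pics/c6.png

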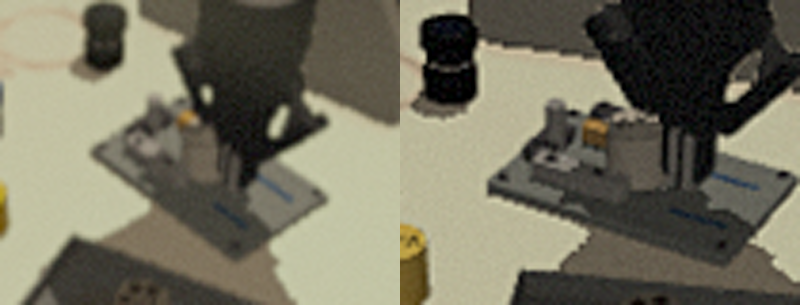

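Both views show the standard upright, entering between the rail and the pad with the fingers behind it. I continue slowly.

```bash
for i in 1 2; do :; done
python3 -m inch '[0,0,0,0,1,0,0, 0,0,0,0,2,0,0, 0,0,0,0,3,0,0, 0,0,0,0,4,0,0, 0,0,0,0,5,0,0]' | sh f.sh
python3 -m inch '[0,0,0,0,1,0,0, 0,0,0,0,2,0,0, 0,0,0,0,3,0,0, 0,0,0,0,4,0,0, 0,0,0,0,5,0,0]' | sh f.sh
python3 -m inch '[0,0,0,0,0.7,0,0, 0,0,0,0,1.4,0,0, 0,0,0,0,2,0,0, 0,0,0,0,2.5,0,0, 0,0,0,0,3,0,0]' | sh f.sh
```

```text
17.38 nest x of finger face -10.4 y 0.1 z 13.7 push 1.6 side -0.4 z -0.4
18.0 nest x of finger face -6.3 y 0.2 z 13.5 push 6.1 side 0.4 z 2.6
18.62 nest x of finger face -3.3 y 0.3 z 13.5 push 5.9 side -0.5 z 3.1
```

```bash
python3 -m inch '[0,0,0,0,0.5,0,0, 0,0,0,0,1,0,0, 0,0,0,0,1.5,0,0, 0,0,0,0,2,0,0, 0,0,0,0,2.5,0,0]' | sh f.sh
python3 -m inch '[0,0,0,0,0.4,0,0, 0,0,0,0,0.8,0,0, 0,0,0,0,1.2,0,0, 0,0,0,0,1.6,0,0, 0,0,0,0,2,0,0]' | sh f.sh
```

```text
19.25 nest x of finger face -0.7 y 0.2 z 13.5 push 5.7 side -0.3 z 2.5
19.88 nest x of finger face 1.3 y 0.1 z 13.5 push 5.2 side -0.4 z 2.5
```

```bash
python3 -m inch '[0,0,0,0,0.2,0,0, 0,0,0,0,0.4,0,0, 0,0,0,0,0.6,0,0, 0,0,0,0,0.8,0,0, 0,0,0,0,0.8,0,0]' | sh f.sh
```

```text
20.5 nest x of finger face 2.1 y 0.2 z 13.5 push 5.2 side -0.8 z 2.3
```

```bash
cat > g.sh <<'E'
o=$(sh f.sh); echo "$o"; python3 -c "import sys,re;sys.exit(float(re.search(r'push (\S+)',sys.argv[1])[1])>7)" "$o"
E
python3 -m inch '[0,0,0,0,0.2,0,0, 0,0,0,0,0.4,0,0, 0,0,0,0,0.6,0,0, 0,0,0,0,0.8,0,0, 0,0,0,0,0.8,0,0]' | sh g.sh && python3 -m inch '[0,0,0,0,0.2,0,0, 0,0,0,0,0.4,0,0, 0,0,0,0,0.6,0,0, 0,0,0,0,0.8,0,0, 0,0,0,0,0.8,0,0]' | sh g.sh && python3 -m inch '[0,0,0,0,0.2,0,0, 0,0,0,0,0.4,0,0, 0,0,0,0,0.6,0,0, 0,0,0,0,0.8,0,0, 0,0,0,0,0.8,0,0]' | sh g.sh && python3 -m inch '[0,0,0,0,0.2,0,0, 0,0,0,0,0.4,0,0, 0,0,0,0,0.6,0,0, 0,0,0,0,0.8,0,0, 0,0,0,0,0.8,0,0]' | sh g.sh && python3 -m inch '[0,0,0,0,0.2,0,0, 0,0,0,0,0.4,0,0, 0,0,0,0,0.6,0,0, 0,0,0,0,0.8,0,0, 0,0,0,0,0.8,0,0]' | sh g.sh && python3 -m inch '[0,0,0,0,0.2,0,0, 0,0,0,0,0.4,0,0, 0,0,0,0,0.6,0,0, 0,0,0,0,0.8,0,0, 0,0,0,0,0.8,0,0]' | sh g.sh
```

```text
21.12 nest x of finger face 3.0 y 0.2 z 13.5 push 4.9 side -0.6 z 2.1
21.75 nest x of finger face 3.8 y 0.2 z 13.5 push 5.4 side -0.3 z 3.1
22.38 nest x of finger face 4.6 y 0.2 z 13.6 push 5.3 side -0.7 z 1.8
23.0 nest x of finger face 5.4 y 0.2 z 13.5 push 4.6 side 0.6 z 1.5
23.62 nest x of finger face 6.1 y 0.2 z 13.5 push 5.8 side -0.6 z 2.9
24.25 nest x of finger face 7.0 y 0.2 z 13.5 push 5.4 side 0.3 z 2.3
```

```bash
python3 -m inch '[0,0,0,0,0.2,0,0, 0,0,0,0,0.4,0,0, 0,0,0,0,0.6,0,0, 0,0,0,0,0.8,0,0, 0,0,0,0,0.8,0,0]' | sh g.sh && python3 -m inch '[0,0,0,0,0.2,0,0, 0,0,0,0,0.4,0,0, 0,0,0,0,0.6,0,0, 0,0,0,0,0.8,0,0, 0,0,0,0,0.8,0,0]' | sh g.sh && python3 -m inch '[0,0,0,0,0.2,0,0, 0,0,0,0,0.4,0,0, 0,0,0,0,0.6,0,0, 0,0,0,0,0.8,0,0, 0,0,0,0,0.8,0,0]' | sh g.sh && python3 -m inch '[0,0,0,0,0.2,0,0, 0,0,0,0,0.4,0,0, 0,0,0,0,0.6,0,0, 0,0,0,0,0.8,0,0, 0,0,0,0,0.8,0,0]' | sh g.sh && python3 -m inch '[0,0,0,0,0.2,0,0, 0,0,0,0,0.4,0,0, 0,0,0,0,0.6,0,0, 0,0,0,0,0.8,0,0, 0,0,0,0,0.8,0,0]' | sh g.sh && python3 -m inch '[0,0,0,0,0.2,0,0, 0,0,0,0,0.4,0,0, 0,0,0,0,0.6,0,0, 0,0,0,0,0.8,0,0, 0,0,0,0,0.8,0,0]' | sh g.sh
```

```text
24.88 nest x of finger face 7.7 y 0.2 z 13.5 push 5.3 side -0.8 z 2.3
25.5 nest x of finger face 8.6 y 0.1 z 13.5 push 5.1 side 0.1 z 1.6
26.12 nest x of finger face 9.3 y 0.2 z 13.5 push 5.7 side 0.3 z 1.9
26.75 nest x of finger face 10.2 y 0.1 z 13.6 push 5.0 side 0.3 z 2.4
27.38 nest x of finger face 10.9 y 0.1 z 13.5 push 4.6 side 0.3 z 2.8
28.0 nest x of finger face 11.7 y 0.1 z 13.5 push 5.5 side 0.5 z 2.8
```

```bash
python3 -m inch '[0,0,0,0,0.2,0,0, 0,0,0,0,0.4,0,0, 0,0,0,0,0.6,0,0, 0,0,0,0,0.8,0,0, 0,0,0,0,0.8,0,0]' | sh g.sh && python3 -m inch '[0,0,0,0,0.2,0,0, 0,0,0,0,0.4,0,0, 0,0,0,0,0.6,0,0, 0,0,0,0,0.8,0,0, 0,0,0,0,0.8,0,0]' | sh g.sh && python3 -m inch '[0,0,0,0,0.2,0,0, 0,0,0,0,0.4,0,0, 0,0,0,0,0.6,0,0, 0,0,0,0,0.8,0,0, 0,0,0,0,0.8,0,0]' | sh g.sh && python3 -m inch '[0,0,0,0,0.2,0,0, 0,0,0,0,0.4,0,0, 0,0,0,0,0.6,0,0, 0,0,0,0,0.8,0,0, 0,0,0,0,0.8,0,0]' | sh g.sh && python3 -m inch '[0,0,0,0,0.2,0,0, 0,0,0,0,0.4,0,0, 0,0,0,0,0.6,0,0, 0,0,0,0,0.8,0,0, 0,0,0,0,0.8,0,0]' | sh g.sh && python3 -m inch '[0,0,0,0,0.2,0,0, 0,0,0,0,0.4,0,0, 0,0,0,0,0.6,0,0, 0,0,0,0,0.8,0,0, 0,0,0,0,0.8,0,0]' | sh g.sh
```

```text
28.62 nest x of finger face 12.6 y 0.1 z 13.5 push 5.7 side 0.4 z 1.9
29.25 nest x of finger face 13.3 y 0.1 z 13.5 push 4.7 side 1.7 z 1.6
29.88 nest x of finger face 14.0 y 0.1 z 13.5 push 6.1 side 1.2 z 3.1
30.5 nest x of finger face 14.2 y 0.2 z 13.4 push 8.3 side 1.4 z 4.2
```

The dowel is felt: the finger has stopped and force is 3 N above the drag. I press to about 11 N total, which is about 5.5 N on the dowel, and hold.

```bash
python3 -m inch '[0,0,0,0,0.2,0,0, 0,0,0,0,0.4,0,0, 0,0,0,0,0.5,0,0, 0,0,0,0,0.5,0,0, 0,0,0,0,0.5,0,0]' | sh g.sh
```

```text
31.12 nest x of finger face 14.3 y 0.2 z 13.3 push 10.1 side 0.7 z 5.1
```

```bash
python3 -m inch '[0,0,0,0,0.2,0,0, 0,0,0,0,0.2,0,0, 0,0,0,0,0.2,0,0, 0,0,0,0,0.2,0,0, 0,0,0,0,0.2,0,0]' | sh g.sh
python3 -m inch '[0,0,0,0,0,0,0, 0,0,0,0,0,0,0, 0,0,0,0,0,0,0, 0,0,0,0,0,0,0, 0,0,0,0,0,0,0]' | sh g.sh
```

```text
31.75 nest x of finger face 14.3 y 0.1 z 13.2 push 11.8 side 1.8 z 5.3
32.38 nest x of finger face 14.3 y 0.2 z 13.2 push 11.3 side 0.5 z 5.3
```

```bash
python3 -m inch '[0,0,0,0,-0.5,0,0, 0,0,0,0,-1.5,0,0, 0,0,0,0,-3,0,0, 0,0,0,0,-6,0,0, 0,0,0,0,-12,0,0]' | sh f.sh
python3 -m inch '[0,0,0,0,-15,0,0, 0,0,0,0,-35,0,0, 0,0,0,0,-60,0,0, 0,0,0,0,-80,-20,0, 0,0,0,0,-100,-60,0]' | sh f.sh
python3 -m inch '[0,0,0,0,-10,-40,0, 0,0,0,0,-20,-80,0, 0,0,0,0,-20,-100,0, 0,0,0,0,-20,-100,0, 0,0,0,0,-20,-100,0]' | sh f.sh
python3 - <<'E'
from h import *
a=ctrl.get_image('scene');b=ctrl.get_image('side')
cv2.imwrite('pics/c7.png',np.hstack([cv2.resize(i[y:y+80,x:x+105],(400,305),interpolation=2) for i,x,y in((a,235,140),(b,235,140))])[:,:,::-1])
E
```

```text
33.0 nest x of finger face 4.4 y 0.1 z 13.8 push -0.0 side 0.5 z 0.1
33.62 nest x of finger face -97.3 y 0.1 z 73.6 push -0.1 side -0.1 z 1.2
34.25 nest x of finger face -116.1 y 0.1 z 172.7 push -0.5 side -1.3 z -0.5
```

View pics/c7.png

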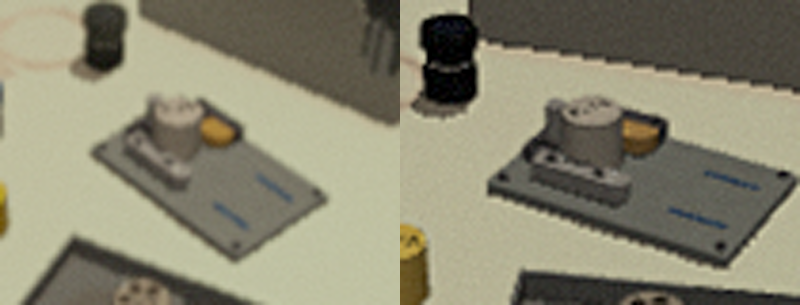

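The standard stands upright against the dowel, between rail and pad, with everything else in place. I hand it in.

```bash
python3 -c "from workcell import ctrl; print(ctrl.hand_in())"
```

```text
the job is handed in; nothing more can be done
None
```

The tall silver standard was placed and released on the loading end, pushed past the spring pad and pressed on the dowel at about 6 N (estimated as total push less drag). It was left upright against rail, pad and dowel, and the job was handed in at about 34 s.

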